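# Line up the drone batteries on the desk shelf

## Robot

A 6-joint arm with a two-finger parallel gripper is mounted at the origin on the work surface. World frame = base frame: x ahead of the robot, y to its left, z up, the work surface at z = 0. Lengths are in mm, angles in rad, forces in N, time in s.
With the tool pointing down it reaches from about 350 to 975 mm from the base axis. Payload 7.1 kg.
Tool frame: the origin (TCP) lies on the front face of the gripper's body, between the roots of the fingers; the fingertips stand 80 mm ahead of it and the grasp point (between the pads) lies 61 mm ahead of it (env.tips_ahead is the distance from the TCP to the fingertips, in mm); z points along the fingers, y is the line along which they close (so a half turn about z gives the same grasp; the last joint's range is limited). The gripper opens to 88 mm and grips with 3 to 60 N. Pads are 20 mm wide; open, the fingers measure 115 mm over their backs; the gripper's body (75 mm by 178 mm) begins 61 mm behind the grasp point.
Start: joints at [1.092, 0.423, 1.63, -0, 1.089, -0.019], TCP at [277.323, 560.087, 302.675] pointing down, gripper open.
Joint ranges: [-3, 3], [-0.9, 2.11], [0.09, 2.58], [-1.31, 4.45], [0.11, 2.69], [-2.54, 2.54]. Speed limits (rad/s): [2.39, 2.39, 3.01, 3.14, 3.14, 3.14].

## Interface

Orientations are given as a unit quaternion [x, y, z, w].
In Python, from station import env, set_gripper, viewer, workorder gives the robot as it stands. Calls block until the motion is done:
- env.reach(position, orientation): joint-space move of the TCP to a pose.
- env.move_l(position, rot=None, rate=150, f_stop=None): straight line of the TCP; rot=None keeps the orientation; rate is the mean speed in mm/s. With f_stop (N) it stops when the force on the tool has changed by that much, and returns True; else False.
- env.move_joints(angles): joint-space move.
- set_gripper(opening): finger opening in mm; the grip force is fixed at half the most; returns when the fingers have stopped.
- env.hold(seconds).
- env.ik(position, orientation): joint angles nearest the present ones, or None.
- env.read_state(): the state.
- viewer.camera(name): name is "scene" or "top" or "wrist"; returns the picture (480x640x3 uint8, blue, green, red); there is no depth.
- viewer.camera_params(name): a dict with "fx", "fy", "cx", "cy" (pixels), "pose" (4x4, takes a point from camera to world coordinates); the wrist camera has in their place "tool_from_camera" (4x4, takes a point from camera to tool coordinates, whose origin is the TCP and whose axes are the flange's). Camera axes: x right, y up, looking along -z (the intrinsics and any distortion apply to the point x, -y, -z); pixel columns grow to the right and rows downward; lengths in mm; the calibration is good to about 2 mm. A picture is of the moment at which its call begins: read the wrist's pose just before it. camera_params takes no time and is no camera call.
A pose or a line that the arm cannot do raises env.IKError and nothing moves.
- workorder.sign_off(): hands the job in; it is judged then, once.
The state is a dict: "time_s": time; "qpos": joint angles; "dq": joint speeds; "tau": joint torques, N m; "tool_pos": TCP position; "orientation": TCP orientation; "force": force on the tool from outside, world axes, zero at the start; "wrist_torque": the same for the moment, N m; "width": finger opening in mm; "grip_force": force on a finger pad.
Only numpy, scipy, OpenCV 4.12 (cv2) and the standard library are available. Lean on these libraries where they do the work, as an engineer would, in place of code of your own. Each camera call takes 0.05 s, during which the arm holds its last target. There are 200 camera calls.

## Task

One tall battery pack already stands on the low desk shelf. Take the two other packs of the same size from the grey mat and set them down (do not drop them) upright on the shelf with it, so that all three make one neat, straight side-by-side row: same facing, wide faces next to each other, fronts in line, gaps narrower than a finger. Leave the pack that already stands there where it is.

Things in the scene. Friction and masses are not known exactly. Their poses are not given: they have to be found in the camera images.
- shelf: Low plywood desk shelf, fixed: a level board 150 mm deep (its x, +x is the far side) and 300 mm long (its y). Origin on the desk under the board's centre; the top of the board is 50 mm above the origin. A lip 8 mm wide and 8 mm high runs along the far (+x) edge; the other edges are open. It stands to the robot's left or right and may be slightly turned.
- row_pack_mid (a point): Tall dark battery pack, grey sleeve, already standing (loose) on the shelf near mid-depth, anywhere along its length; near one end there is room on one side only. 44 (its x) by 34 (its y) by 76 mm tall, with a 3 mm high yellow socket on top. Point: its centre, 38 mm above its underside; z up. The row runs along this pack's y: its 44 by 76 mm faces go next to the neighbours'.
- pack_a_mid (a point): First tall pack to move, same as the one on the shelf: 44 (its x) by 34 (its y) by 76 mm tall, with a 3 mm high yellow socket on top. Point: its centre, 38 mm above its underside; z up. Stands on a 3 mm grey mat on the desk, turned up to 35 degrees; 130 to 250 g. Grip across its 44 mm. Unneeded things on the mat (a 34 by 20 by 52 mm pack, a jar 50 mm tall, a motor 29 mm tall) leave 30 mm free for each finger.
- pack_b_mid (a point): Second tall pack to move, in size and look like the first, also on the mat: 44 (its x) by 34 (its y) by 76 mm tall, with a 3 mm high yellow socket on top. Point: its centre, 38 mm above its underside; z up.
Things that resemble listed ones, but are neither listed nor needed, are in the scene too. Leave any orange or turquoise look-alike of the part that bears pack_a_mid alone.

How it is judged:
By the outcome, as a careful person would: the job done as asked, in the order asked, and still so for the second after the job is handed in, with the robot touching nothing.
It also fails if it takes over 64 s, if anything falls off the work surface, if the arm or the gripper's body presses on something with over 40 N, if the wrist force passes 120 N, or if a joint passes its speed limit or range.

## Working session

There is one attempt and no reset: what is moved stays moved. The work goes in short steps, each a Python script; the robot and the scene stay as the last script left them, time stands still between calls to the robot, and variables do not carry over. Pictures are saved under pics/ and viewed, at most 10 in all, crops included, and the job is handed in when it is done.

```bash
ls; mkdir -p pics; python3 - <<'E'
from station import env,viewer
import cv2,numpy as np
np.set_printoptions(precision=4,suppress=True)
for n in("scene","top"):
    im=viewer.camera(n); cv2.imwrite(f"pics/{n}0.png",im)
    print(n,viewer.camera_params(n))
print(viewer.camera_params("wrist"))
s=env.read_state();print(s["time_s"],s["orientation"],s["force"])
E
```

```text
pics
scene {'fx': 446.67100465431366, 'fy': 446.67100465431366, 'cx': 318.2493650763182, 'cy': 238.4755862387706, 'pose': array([[ -0.5956,  -0.5658,   0.5702, 937.9997],
       [  0.8032,  -0.4264,   0.4159, 311.2257],
       [  0.0078,   0.7057,   0.7085, 645.8847],
       [  0.    ,   0.    ,   0.    ,   1.    ]])}
top {'fx': 495.1203664632568, 'fy': 495.1203664632568, 'cx': 314.11857852477806, 'cy': 238.82935399181656, 'pose': array([[ -0.0245,   0.9781,  -0.2068, 308.4545],
       [ -0.9997,  -0.0247,   0.0016, -13.5171],
       [ -0.0036,   0.2068,   0.9784, 959.1349],
       [  0.    ,   0.    ,   0.    ,   1.    ]])}
{'fx': 392.9507413169109, 'fy': 392.9507413169109, 'cx': 321.69943409946444, 'cy': 240.1071167674804, 'tool_from_camera': array([[ -0.0004,   0.9522,   0.3056,  83.5326],
       [  1.    ,  -0.    ,   0.0015,  -0.2478],
       [  0.0015,   0.3056,  -0.9522, -82.3175],
       [  0.    ,   0.    ,   0.    ,   1.    ]])}
0.1 [ 0.2279  0.9737 -0.0007 -0.0002] [-0.1305 -1.0279 -0.0745]
```

View pics/scene0.png

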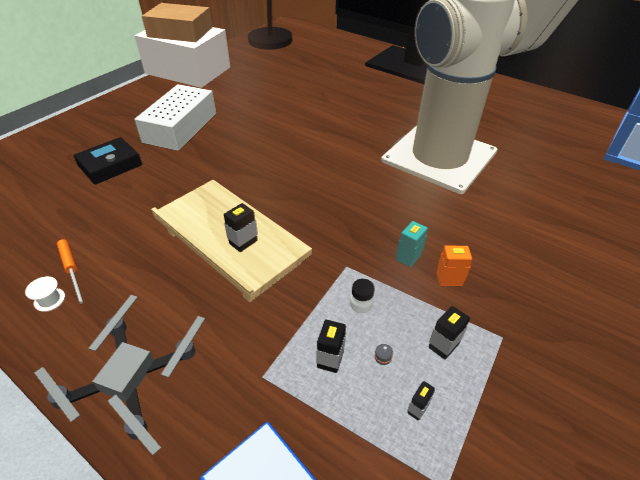

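View pics/top0.png

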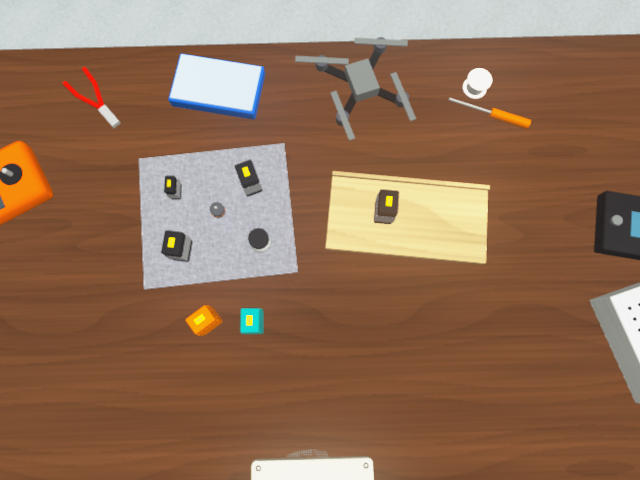

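Scene picture: two tall dark packs stand on the mat at (331,345) and (449,332), with a shorter one at (422,400). The row pack is on the shelf at (240,227).

Candidates in the top picture:
- Tall dark packs: (248,177) and (175,245). I choose these as the two to move.
- Small pack: (171,186), the wrong size.
- Row pack: (388,205), which stays where it is.
- Orange (203,320) and turquoise (251,320) look-alikes: left alone.

I'll check the choice in one close crop.

```bash
cat > h.py <<'E'
from station import env,viewer,set_gripper,workorder
import cv2,numpy as np
from scipy.spatial.transform import Rotation as R
np.set_printoptions(precision=3,suppress=True)
def pose(name,st=None):
    p=viewer.camera_params(name)
    if name!="wrist": return p,p["pose"]
    T=np.eye(4);T[:3,:3]=R.from_quat(st["orientation"]).as_matrix();T[:3,3]=st["tool_pos"]
    return p,T@p["tool_from_camera"]
def cast(px,z,p,T):
    px=np.atleast_2d(px).astype(float)
    d=np.c_[(px[:,0]-p["cx"])/p["fx"],-(px[:,1]-p["cy"])/p["fy"],-np.ones(len(px))]@T[:3,:3].T
    return T[:3,3]+d*((z-T[2,3])/d[:,2])[:,None]
def yellow(im):
    h=cv2.cvtColor(im,cv2.COLOR_BGR2HSV)
    m=cv2.inRange(h,(24,150,120),(36,255,255))
    cs,_=cv2.findContours(m,cv2.RETR_EXTERNAL,cv2.CHAIN_APPROX_NONE)
    return [c for c in cs if cv2.contourArea(c)>15]
def down(yaw): # tool z down, tool y (closing) at world angle yaw
    y=np.array([np.cos(yaw),np.sin(yaw),0]);z=np.array([0,0,-1.])
    return R.from_matrix(np.c_[np.cross(y,z),y,z]).as_quat()
E
python3 - <<'E'
from h import *
im=cv2.imread("pics/top0.png");p,T=pose("top")
for c in yellow(im):
    r=cv2.minAreaRect(c);print(np.round(r[0]),np.round(r[1],1),round(r[2]),cast(r[0],82,p,T)[0],cast(r[0],129,p,T)[0])
for n,pts in(("shelf z50",[(327,247),(486,263),(332,180),(489,188)]),):print(n,cast(pts,50,p,T))
s=cv2.imread("pics/scene0.png")
cr=[im[y-35:y+35,x-35:x+35] for x,y in((248,177),(175,245),(171,186),(388,205))]
cs=[s[y-35:y+35,x-35:x+35] for x,y in((331,345),(449,332),(422,400),(240,227))]
cv2.imwrite("pics/crop.png",cv2.resize(np.vstack([np.hstack(cr),np.hstack(cs)]),(800,400),interpolation=cv2.INTER_CUBIC))
E
```

```text
[249. 320.] [8. 4.] 90 [351.508 102.607  82.   ] [349.201  96.385 129.   ]
[199. 319.] [ 6.6 11.4] 53 [355.359 189.991  82.   ] [352.845 179.086 129.   ]
[171. 242.] [ 6.9 10.9] 9 [494.576 244.498  82.   ] [484.603 230.673 129.   ]
[388. 201.] [10.  7.] 90 [ 561.494 -153.442   82.   ] [ 547.935 -145.944  129.   ]
[168. 183.] [8. 4.] 90 [606.623 253.729  82.   ] [590.646 239.409 129.   ]
[246. 171.] [10.   6.9] 68 [626.037 109.756  82.   ] [609.02 103.15 129.  ]
shelf z50 [[ 484.391  -38.678   50.   ]
 [ 446.746 -332.644   50.   ]
 [ 615.446  -52.22    50.   ]
 [ 591.661 -352.358   50.   ]]
```

View pics/crop.png

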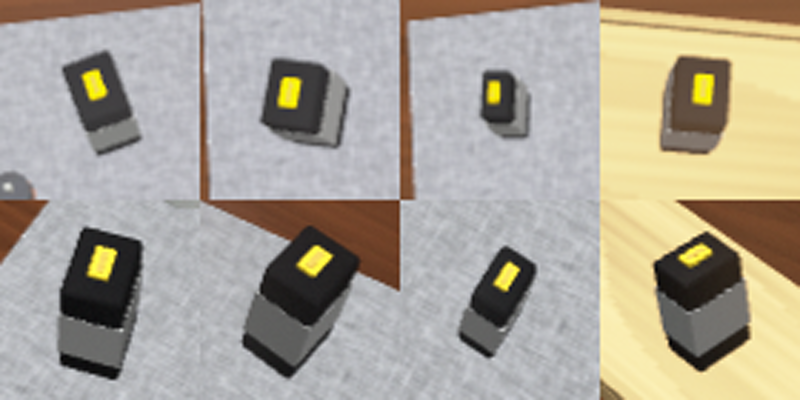

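The crop confirms the choice: the two mat packs match the shelf pack (black/grey/black bands, long yellow socket), and the third is smaller. Next I'll view all three with the wrist camera from pre-grasp poses.

```bash
cat >> h.py <<'E'
def best(pos,yaw,flip=None):
    o=[]
    for k in ([0,1] if flip is None else [flip]):
        q=env.ik(pos,down(yaw+k*np.pi))
        if q is not None:o.append((abs(q[5]),k,q))
    return min(o,key=lambda a:a[0])
def look(name):
    env.hold(0.3);st=env.read_state();im=viewer.camera("wrist");cv2.imwrite(f"pics/{name}.png",im)
    return im,pose("wrist",st),st
def socket(im,p,T,z,near):
    b=None
    for c in yellow(im):
        pts=cast(c.reshape(-1,2),z,p,T)[:,:2].astype(np.float32)
        (cx,cy),(w,h),a=cv2.minAreaRect(pts)
        if w<h:a+=90
        a=(a+90)%180-90
        d=np.hypot(cx-near[0],cy-near[1])
        if b is None or d<b[0]:b=(d,np.array([cx,cy]),a,sorted((w,h)))
    return b
E
python3 - <<'E'
from h import *
for n,x,y,yaw,z in(("row",548,-146,-5,129),("p1",626,110,22,82),("p2",495,244,-9,82)):
    for k in(0,1):
        q=env.ik([x,y,z+178],down(np.radians(yaw)+k*np.pi));print(n,k,q)
for n,x,y,yaw,z in(("row",548,-146,-5,129),("p1",626,110,22,82),("p2",495,244,-9,82)):
    _,k,q=best([x,y,z+178],np.radians(yaw));env.move_joints(q)
    im,(p,T),st=look(n);print(n,k,socket(im,p,T,z,(x,y)),st["time_s"])
cv2.imwrite("pics/m.png",cv2.resize(np.hstack([cv2.imread(f"pics/{n}.png")[90:430,150:490] for n in("row","p1","p2")]),(800,267),interpolation=cv2.INTER_AREA))
E
```

```text
row 0 [-0.281  0.334  1.756 -0.     1.052 -0.194]
row 1 None
p1 0 [ 0.155  0.487  1.637 -0.     1.018 -0.229]
p1 1 None
p2 0 [ 0.436  0.372  1.826 -0.     0.944  0.593]
p2 1 None
row 0 (np.float64(2.363186923619424), array([ 550.299, -146.546]), -5.472496032714844, [11.702596664428711, 18.180662155151367]) 3.0667
p1 0 (np.float64(1.966364676450965), array([627.861, 109.364]), 18.85956382751465, [11.364269256591797, 18.414928436279297]) 4.475
p2 0 (np.float64(1.822322170020653), array([496.77 , 244.433]), -9.087867736816406, [10.935562133789062, 18.16936683654785]) 5.6333
```

View pics/m.png

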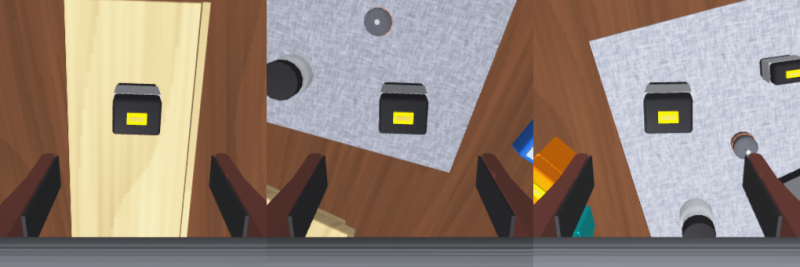

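The wrist views show all three packs near the image centre, with sockets centred across the fingers and nothing in the way of the fingers. I'll fit the top-face edges from the same pictures to refine yaw and centre.

```bash
python3 - <<'E'
from h import *
for n,x,y,yaw,z in(("row",548,-146,-5,129),("p1",626,110,22,82),("p2",495,244,-9,82)):
    im=cv2.imread(f"pics/{n}.png")
    p,T=pose("wrist",dict(orientation=down(np.radians(yaw)),tool_pos=[x,y,z+178]))
    m=cv2.inRange(im,(0,0,0),(75,75,75))
    for c in yellow(im):cv2.drawContours(m,[c],-1,255,-1);cv2.drawContours(m,[c],-1,255,3)
    _,lab,stt,_=cv2.connectedComponentsWithStats(m)
    d=lab==lab[240,320]; s=stt[lab[240,320]]; print(n,s)
    x0,y0,w,h=s[:4]
    cols=np.arange(x0+12,x0+w-12); bot=np.c_[cols,[np.where(d[:,c])[0].max()+.5 for c in cols]]
    rows=np.arange(y0+h-28,y0+h-10)
    L=np.c_[[np.where(d[r])[0].min()-.5 for r in rows],rows];Rr=np.c_[[np.where(d[r])[0].max()+.5 for r in rows],rows]
    B=cast(bot,z-3,p,T)[:,:2];l=cast(L,z-3,p,T)[:,:2];r=cast(Rr,z-3,p,T)[:,:2]
    def ang(P):
        v=cv2.fitLine(P.astype(np.float32),cv2.DIST_HUBER,0,.01,.01).ravel();return v[:2]
    v=ang(B);v=v*np.sign(v[0]);n2=np.array([-v[1],v[0]])
    print("yaw",np.degrees(np.arctan2(v[1],v[0])),[np.degrees(np.arctan2(*(ang(q)[::-1])))%180-90 for q in(l,r)])
    print("width",(r.mean(0)-l.mean(0))@v,"centre",((r.mean(0)+l.mean(0))/2@v)*v+(B.mean(0)@n2+17)*n2)
E
```

```text
row [ 294  210   62   52 3020]
yaw -7.503908 [np.float32(-6.281273), np.float32(-7.9266586)]
width 42.674292506015654 centre [ 550.403 -145.239]
p1 [ 294  209   62   52 3036]
yaw 20.957985 [np.float32(20.714317), np.float32(19.07206)]
width 42.67244958132436 centre [627.487 112.272]
p2 [ 291  208   62   51 2784]
yaw -9.027453 [np.float32(-10.374695), np.float32(-7.6485596)]
width 42.88383098808896 centre [496.29  246.167]
```

```bash
cat >> h.py <<'E'
def pick(x,y,yaw):
    q=down(np.radians(yaw))
    env.reach([x,y,250],q);print("pickcontact",env.move_l([x,y,109],rate=120,f_stop=12))
    set_gripper(20);s=env.read_state();print("width",s["width"],s["grip_force"],s["tool_pos"])
    env.move_l([x,y,300],rate=200)
def place(x,y,yaw):
    env.reach([x,y,300],down(np.radians(yaw)));env.move_l([x,y,190],rate=150);env.move_l([x,y,161],rate=60);env.hold(.3)
    print("w",env.read_state()["width"],"contact",env.move_l([x,y,152],rate=12,f_stop=3));s=env.read_state();print(s["tool_pos"],s["force"])
    set_gripper(75);env.move_l([x,y,307],rate=120);print("t",env.read_state()["time_s"])
E
python3 - <<'E'
from h import *
pick(627.7,110.6,20.2)
u=np.radians(-7);n=np.array([-np.sin(u),np.cos(u)])
c=np.array([550.4,-146.])+39*n;place(*c,-7)
env.reach([548,-126,307],down(u))
im,(p,T),st=look("after1")
for c in yellow(im):
    a=cast(cv2.minAreaRect(c)[0],129,p,T)[0];print(a,socket(im,p,T,129,a))
cv2.imwrite("pics/after1c.png",im[90:430,100:540])
E
```

```text
pickcontact False
width 43.840373447232224 29.97625082731247 [627.632 110.556 109.009]
w 43.95502801399996 contact True
[ 555.176 -107.317  155.938] [ 0.213 -0.219  4.462]
t 14.9583
[ 550.391 -146.521  129.   ] (np.float64(0.03990485049830879), array([ 550.404, -146.559]), -7.003265380859375, [11.474241256713867, 17.880870819091797])
[ 555.965 -108.097  129.   ] (np.float64(0.04000387858496615), array([ 555.985, -108.132]), -7.0033721923828125, [10.518983840942383, 17.815187454223633])
```

View pics/after1c.png

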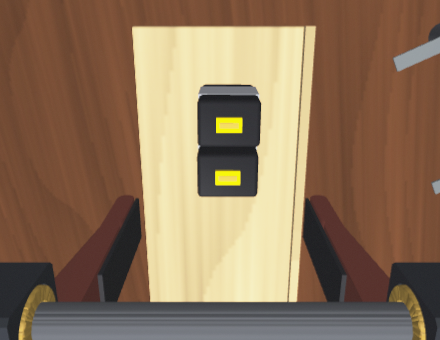

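The first pack stands beside the row pack with about a 5 mm gap, same yaw and fronts within 1 mm (sockets at crop (229,125) and (228,178)). The second goes on the other side.

```bash
python3 - <<'E'
from h import *
pick(496.4,245.1,-9)
u=np.radians(-7);n=np.array([-np.sin(u),np.cos(u)])
c=np.array([549.8,-145.8])-39*n;place(*c,-7)
env.reach([548,-146,320],down(u))
im,(p,T),st=look("after2")
for c in yellow(im):
    a=cast(cv2.minAreaRect(c)[0],129,p,T)[0];print(socket(im,p,T,129,a))
cv2.imwrite("pics/after2c.png",im[90:430,100:540])
E
```

```text
pickcontact False
width 43.92087834943042 29.904305040836334 [496.416 245.164 109.202]
w 44.029200010729184 contact True
[ 545.076 -184.496  156.17 ] [-0.307 -0.476  4.685]
t 25.975
(np.float64(0.03557806073006623), array([ 545.623, -185.539]), -7.051200866699219, [11.544684410095215, 17.492107391357422])
(np.float64(0.030739707577740603), array([ 550.402, -146.277]), -7.056098937988281, [10.622518539428711, 18.240171432495117])
(np.float64(0.03393829629036014), array([ 555.72 , -108.447]), -7.062126159667969, [10.466031074523926, 17.502714157104492])
```

View pics/after2c.png

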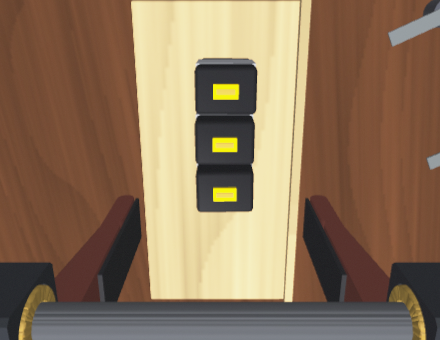

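The row is straight: sockets at crop (226,92), (225,145) and (225,195), yaw equal to within about 0.1°, gaps of about 4–6 mm, and the gripper clear. Handing in.

```bash
python3 -c "
from station import workorder
print(workorder.sign_off())"
```

```text
the job is handed in; nothing more can be done
None
```

Both packs were set down upright on the shelf, one on each side of the pack already there, in one straight row with gaps of about 4–6 mm and fronts within about 1 mm, and the job was handed in at about 27 s of the 64 s allowed.

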